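Fit the stencil and hold it over the cake for dusting

TASK

Slide the stencil plate fully home into the slot of the stencil holder. Then pick the holder up by its grip, carry it over the row of jars to the little cake, and finish while still holding it there: level, centred over the cake and squared up lengthwise with it, about 1 cm above the icing, so that the cook can dust sugar through it. Nothing may touch the cake or its plate, and the shaker and the two jars must stay where they stand.

Things in the scene. Friction and masses are not known exactly. Their poses are not given: they have to be found in the camera images.
- stencil_holder: Loose dark steel channel frame lying flat, 0.22 kg; slides if pushed. Origin: underside, middle of its window; z up, x towards the slot's open mouth. Side rails: x -42 to 42 mm, 73 mm wide over all, 11.5 mm high. Slot 63 mm wide, z 3 to 9.5 mm, end stop at x -38 mm. A foot under the grip ends at x -78 mm.
- holder_mouth (a point): Middle of the slot's mouth: holder x 42, y 0, z 6 mm; axes as the holder's. Flared guides lead in from x 42 to 53 mm, spreading to y +-40 mm and z 14 mm.
- holder_grip (a point): Middle of the holder's black upright grip: holder x -60, y 0, z 50 mm; axes as the holder's. The grip is 30 mm long along x, 12 mm thick along y, and rises from z 11.5 to 66 mm.
- stencil: Loose steel plate pierced with diamonds, 74 (x) by 60 (y) mm, 4 mm thick, 0.05 kg, lying flat. Origin: underside, middle of the plate; z up. Enters the slot with x along the holder's x, tab last, moving to the holder's -x. Home: its origin is within 1.5 mm of the holder's in x, y and 3 mm higher, tab outside the mouth. No latch: friction keeps it in while level.
- stencil_tab (a point): Middle of the plate's black upright tab: plate x 58, y 0, z 45 mm; axes as the plate's. The tab is 22 mm long along x, 10 mm thick along y, rises to z 60 mm, and stands on a 26 mm wide tongue that reaches x 70 mm.
- cake: Small oblong layer cake on an oblong white plate, loose, 0.7 kg together. Origin: centre of the plate's underside, z up, x along the cake's long side. Plate 122 by 98 mm, rim 10 mm high; cake 84 mm (x) by 60 mm (y). The holder may hover either way round (its x along or against the cake's x).
- cake_top (a point): Centre of the cake's flat iced top, 50 mm above the worktop, axes as the cake's.
- shaker: Glass shaker with a grey top, 44 mm across, 90 mm high, standing in the row between holder and cake, loose; origin centre of its underside.
- jar_a: Spice jar with a flat lid, 42 mm across, 96 mm high, standing in the same row, loose; origin centre of its underside.
- jar_b: Slightly thicker spice jar with a flat lid, 47 mm across, 97 mm high, standing in the same row, loose; origin centre of its underside.

How it is judged:
On the way:
1. the stencil plate is fully home in the holder's slot (x of stencil in the frame of stencil_holder between -0.006 and 0.004 m and y of stencil in the frame of stencil_holder between -0.005 and 0.005 m and z of stencil in the frame of stencil_holder between 0.001 and 0.008 m and angle between the x axis of stencil and the x axis of stencil_holder, either way round below 0.07 rad and angle between the z axis of stencil and the z axis of stencil_holder, either way round below 0.07 rad), for 0.2 s.
At the end, for the whole second after the job is handed in: Held by the fingers alone and still: holder underside 3 to 18 mm above the icing, centre within 8 mm along and across the cake, long axes within 0.1 rad, tilt under 0.08 rad, stencil within 4 mm of home; nothing touches the cake; cake within 15 mm, jars upright within 20 mm of their start (all of step 1 and x of stencil_holder in the frame of cake_top between -0.008 and 0.008 m and y of stencil_holder in the frame of cake_top between -0.008 and 0.008 m and z of stencil_holder in the frame of cake_top between 0.003 and 0.018 m and angle between the x axis of stencil_holder and the x axis of cake, either way round below 0.1 rad and angle between stencil_holder's own z axis and vertical below 0.08 rad and contact force between the fingers and stencil_holder above 1 N and contact force between each of stencil_holder, stencil and cake below 0.05 N and contact force between stencil_holder and shaker below 0.05 N and contact force between stencil_holder and jar_a below 0.05 N and contact force between stencil_holder and jar_b below 0.05 N and linear speed of stencil_holder below 0.02 m/s and angle between cake's own z axis and vertical below 0.1 rad and distance of cake from where it was at the start of the episode below 0.015 m and distance of each of shaker, jar_a, jar_b from where it was at the start of the episode below 0.02 m and angle between each of shaker, jar_a, jar_b's own z axis and vertical below 0.2 rad); the arm keeps its last pose, push and grip.
It fails at once if the holder, the stencil or the robot touches the cake or its plate (contact force between any of stencil_holder, stencil, the arm, the fingers and cake above 0.3 N).
It fails at once if the shaker or a jar is shifted by more than 2 cm or knocked over (distance of any of shaker, jar_a, jar_b from where it was at the start of the episode above 0.02 m or angle between any of shaker, jar_a, jar_b's own z axis and vertical above 0.3 rad).
It also fails if it takes over 67 s, if anything falls off the work surface, if the arm or the gripper's body presses on something with over 40 N, if the wrist force passes 120 N, or if a joint passes its speed limit or range.

ROBOT

A 6-joint arm with a two-finger parallel gripper is mounted at the origin on a cart in front of the work surface, level with it; the furniture and walls round the work are solid. World frame = base frame: x ahead of the robot, y to its left, z up, the work surface at z = 0. Lengths are in m, angles in rad, forces in N, time in s.
With the tool pointing down it reaches from about 0.25 to 0.8 m from the base axis. Payload 8.5 kg.
Tool frame: the origin (TCP) lies midway between the tips of the shut fingers; the grasp point (between the pads) lies tcp_to_grasp behind it (tcp_to_grasp is the distance from the TCP to the grasp point, in m); y points along the fingers, x is the direction in which the jaws open and shut, and the axes are right-handed (so a half turn about y gives the same grasp; the last joint's range is limited). The gripper opens to 85 mm and grips with 20 to 120 N. Pads are 22 mm wide; open, the fingers measure 114 mm over their backs; the gripper's body (76 mm by 85 mm) begins 54 mm behind the grasp point. The pads swing forward as they close: fully open they stand 13 mm farther back than shut.
Start: joints at [-1.165, 0.238, -0.013, 1.319, 0, 1.571], TCP at [0.207, -0.482, 0.231] pointing down, gripper open.
Joint ranges: [-2.66, 2.66], [-1.03, 1.9], [-1.14, 1.46], [-1.82, 2.27], [-1.45, 1.34], [-3.14, 3.14]. Speed limits (rad/s): [2.22, 2.22, 2.79, 3.14, 3.14, 3.14].

INTERFACE

Orientations are given as a 3x3 rotation matrix whose columns are the frame's x, y, z axes.
In Python, from bench import observe, get_image, get_calibration, close_job, tcp_to_grasp gives the robot as it stands.
- The arm moves only by the tool move_arm, never from a script. Its argument "rows" is a list of rows, each a list of 2 entries, a list of its own where there are three numbers: the shift along the tool's x, y, z each as a share of 0.15 m, from -1 to 1, then the turn, a rotation vector about the tool's x, y, z each as a share of pi rad, from -1 to 1. A call has 1 to 12 rows; each row shifts and turns the commanded pose from where the row before left it, along the tool's axes as they then stand; what a row does not reach is not made up. A row lasts 1/12 s, in which the tool goes at most 41.7 mm and 7.16 degrees, less where a joint would pass 70% of its speed; a pose out of reach is approached as far as the arm can. A call with a number of a shift or a turn outside -1 to 1 is refused whole. A call with a gripper value outside its range is refused whole. "gripper" is the closure in counts, from 0 (fully open) to 255 (shut), set as the call begins (left out, the last holds). The fingers move at their own pace and stop on an object; the grip force is fixed at half the most. Time passes only in rows, so rows that do not move let the fingers close. It gives the time, the measured TCP pose, the force and the opening at its end, in the units of the state.
- observe(): the state, without advancing time (a new reading comes with each control period).
- get_image(name): name is "scene" or "top" or "wrist"; returns (picture, depth): 480x640x3 uint8, red, green, blue; 480x640 float32, m along the optical axis (not along the pixel's ray), 0 where there is no reading.
- get_calibration(name): a dict with "K" (3x3 intrinsics, pixels), "k1" (the pictures are not rectified: a ray, as slopes to the right and down, at radius r is drawn at 1 + k1 r^2 times it, then the intrinsics apply), "origin" and "attitude" of the camera in the world. Camera axes: x right, y up, looking along -z (the intrinsics and any distortion apply to the point x, -y, -z); pixel columns grow to the right and rows downward; lengths in m; the calibration is good to about 2 mm. A picture is of the moment at which its call begins: read the wrist's pose just before it. get_calibration takes no time and is no camera call; for the wrist camera it gives the pose at the moment of the call.
- close_job(): hands the job in, once; it reports no verdict.
The state is a dict: "t": time; "joint_pos": joint angles; "dq": joint speeds; "tau": joint torques, N m; "position": TCP position; "tcp_rot": TCP orientation; "wrist_force": force on the tool from outside, world axes, zero at the start; "wrist_torque": the same for the moment, N m; "grip_width": opening from 0.0 (shut) to 1.0 (fully open).
Only numpy, scipy, OpenCV 4.12 (cv2) and the standard library are available. Lean on these libraries where they do the work, as an engineer would, in place of code of your own. Each camera call takes 0.05 s, during which the arm holds its last target. There are 200 camera calls.

## Working session

There is one attempt and no reset: what is moved stays moved. The work goes in short steps, Python scripts to look and compute and a tool call to move; the robot and the scene stay as the last step left them, time stands still between calls to the robot, and variables do not carry over. Pictures are saved under pics/ and viewed, about 8 in all and at most 12, crops included, and the job is handed in when it is done.

Besides the shell and the picture viewer there is one more tool, called after "Call:" as a command line: name --argument value ..., lists and objects as JSON in quotes. move_arm: Moves the arm, as the interface text tells. Shift numbers are shares of 0.15 m and turn numbers shares of pi rad, none past 1 either way. Its arguments: {"type":"object","properties":{"rows":{"type":"array"},"gripper":{"type":"number"}},"required":["rows"]}

```bash
mkdir -p pics; ls
python3 - <<'E'
from bench import *
import cv2,numpy as np
s=observe();print(s, tcp_to_grasp)
for n in("top","scene"):
    im,d=get_image(n);cv2.imwrite(f"pics/{n}0.png",im[...,::-1]);np.save(f"pics/{n}0.npy",d);c=get_calibration(n);print(n,c)
E
```

```text
pics
{'t': 0.0, 'joint_pos': array([-1.16499818e+00,  2.38808028e-01, -1.42282476e-02,  1.31919178e+00,
       -4.89138913e-06,  1.57084448e+00]), 'dq': array([-0.00293595, -0.00045075, -0.00058774, -0.00024481, -0.00062854,
       -0.0011873 ]), 'tau': array([ 1.22141846e-03, -5.38775468e+01,  3.46437657e+01,  1.84164470e-02,
        7.44013755e-05,  2.55440187e-05]), 'position': array([ 0.20708651, -0.48199862,  0.23067345]), 'tcp_rot': array([[ 3.94707566e-01, -5.69671420e-04,  9.18806624e-01],
       [-9.18805686e-01,  1.31352184e-03,  3.94707977e-01],
       [-1.43172642e-03, -9.99998975e-01, -4.96033258e-06]]), 'wrist_force': array([-0.37508131,  0.31846871, -0.45135381]), 'wrist_torque': array([ 0.00578038,  0.02375364, -0.01358439]), 'grip_width': 1.0003208204177019} 0.0187
top {'K': array([[612.80181925,   0.        , 318.10385984],
       [  0.        , 612.80181925, 250.40166017],
       [  0.        ,   0.        ,   1.        ]]), 'k1': 0.06241573264211597, 'origin': array([ 0.28690532, -0.28238598,  1.01411685]), 'attitude': array([[ 0.02880271,  0.98200565, -0.18664221],
       [-0.99952789,  0.03029257,  0.00513477],
       [ 0.01069625,  0.18640619,  0.98241454]])}
scene {'K': array([[536.73380703,   0.        , 319.13875353],
       [  0.        , 536.73380703, 246.27533689],
       [  0.        ,   0.        ,   1.        ]]), 'k1': -0.0318442967210055, 'origin': array([-0.034441  , -0.87167485,  0.43053418]), 'attitude': array([[ 0.74831565,  0.27645396, -0.60298996],
       [-0.66328928,  0.32339039, -0.67488221],
       [ 0.0084273 ,  0.90498169,  0.42536703]])}
```

View pics/top0.png

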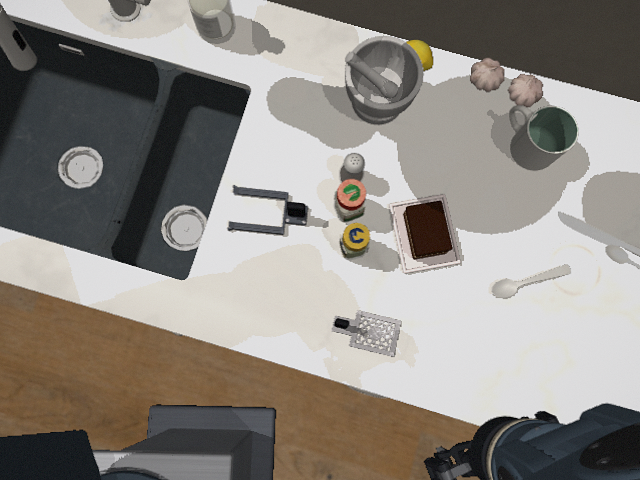

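View pics/scene0.png

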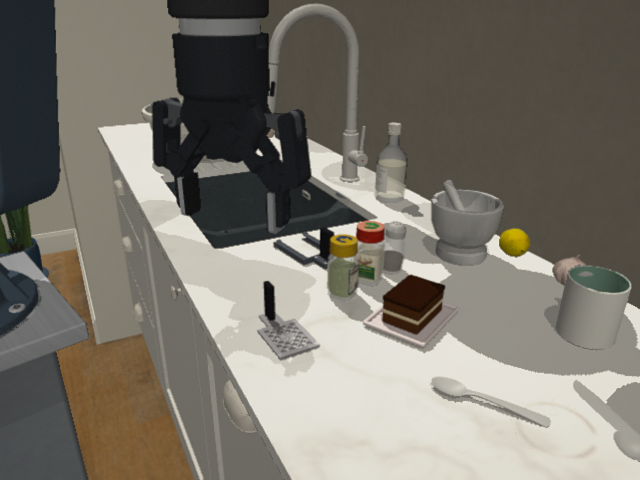

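```bash
cat > h.py <<'E'
import numpy as np,cv2
from bench import *
def dist(c): return np.array([c["k1"],0,0,0,0.])
def cloud(d,c):
    v,u=np.mgrid[0:480,0:640]
    p=cv2.undistortPoints(np.stack([u,v],-1).reshape(-1,1,2).astype(float),c["K"],dist(c)).reshape(480,640,2)
    q=np.dstack([p[...,0]*d,-p[...,1]*d,-d])
    return q@c["attitude"].T+c["origin"]
def ray(px,c,z):
    p=cv2.undistortPoints(np.array(px,float).reshape(-1,1,2),c["K"],dist(c)).reshape(-1,2)
    r=np.c_[p[:,0],-p[:,1],-np.ones(len(p))]@c["attitude"].T
    return c["origin"]+r*((z-c["origin"][2])/r[:,2])[:,None]
def proj(P,c):
    q=(np.atleast_2d(P)-c["origin"])@c["attitude"]
    n=np.c_[q[:,0]/-q[:,2],-q[:,1]/-q[:,2]]
    n=n*(1+c["k1"]*(n**2).sum(1))[:,None]
    return n@np.diag([c["K"][0,0],c["K"][1,1]])+c["K"][:2,2]
def pose(x,y,a):
    return np.array([[np.cos(a),-np.sin(a)],[np.sin(a),np.cos(a)]]),np.array([x,y])
def box(x0,x1,y0,y1,z,T):
    R,t=T; P=np.array([[x0,y0],[x1,y0],[x1,y1],[x0,y1]])
    return np.c_[P@R.T+t,np.full(4,z)]
def draw(im,P,c,col,s=1,o=(0,0)):
    cv2.polylines(im,[np.round((proj(P,c)-o)*s).astype(int)],True,col,1)
E
python3 - <<'E'
from h import *
c=get_calibration("top");d=np.load("pics/top0.npy");im=cv2.imread("pics/top0.png")
W=cloud(d,c)
def reg(n,u0,v0,u1,v1,z0,z1,mx=999):
    w=W[v0:v1,u0:u1].reshape(-1,3);b=im[v0:v1,u0:u1].reshape(-1,3).max(1)
    k=w[(w[:,2]>z0)&(w[:,2]<z1)&(b<mx)]
    r=cv2.minAreaRect((k[:,:2]*1000).astype(np.float32))
    print(n,len(k),np.round(r[0],1),np.round(r[1],1),round(r[2],1),'z',np.round(np.percentile(k[:,2],[5,50,95]),4))
reg("table",420,280,480,340,-.02,.02)
reg("rails",226,183,286,236,.005,.02,110)
reg("grip",280,195,312,225,.05,.075,110)
reg("plate",352,308,405,360,.002,.01)
reg("tab",330,312,356,335,.045,.07)
reg("cake",400,190,465,265,.04,.06)
reg("cakeplate",385,190,465,275,.006,.06)
reg("sh",340,150,368,175,.08,.1)
reg("ja",335,175,370,212,.09,.11)
reg("jb",338,217,374,250,.09,.11)
E
```

```text
table 3581 [ 387.4 -507.8] [ 98.2 101.5] 1.5 z [-0.0024  0.0006  0.0036]
rails 796 [ 544.5 -184.6] [94.  77.5] 86.5 z [0.0078 0.0119 0.0148]
grip 162 [ 539.1 -249.9] [29.5 12.8] 86.3 z [0.055  0.0651 0.0684]
plate 1399 [ 344.1 -389.7] [82.7 86.3] 1.8 z [0.0022 0.0041 0.0071]
tab 97 [ 356.5 -328.2] [21.7 10.1] 76.7 z [0.0529 0.0596 0.0628]
cake 1883 [ 513.5 -464.9] [84.9 60.5] 11.3 z [0.047  0.0502 0.0531]
cakeplate 3397 [ 512.8 -466.2] [133.9 121.5] 2.9 z [0.0067 0.0478 0.0526]
sh 304 [ 607.6 -340. ] [31.9 30.4] 71.9 z [0.0808 0.0864 0.0907]
ja 663 [ 553.7 -335.7] [45.8 43.5] 1.8 z [0.0939 0.0976 0.1002]
jb 574 [ 485.8 -344.8] [41.  39.8] 1.1 z [0.0938 0.0967 0.0993]
```

```bash
cat >> h.py <<'E'
def overlay(im,c,H=None,S=None,C=None,s=3,o=(0,0)):
    D=lambda *a,col: draw(im,box(*a),c,col,s,o)
    if H is not None:
        g=(0,255,0)
        D(-.042,.042,-.0365,.0365,.0115,H,col=g);D(-.038,.053,-.0315,.0315,.0115,H,col=g);D(-.075,-.045,-.006,.006,.066,H,col=g)
    if S is not None:
        D(-.037,.037,-.03,.03,.004,S,col=(0,0,255));D(.047,.069,-.005,.005,.06,S,col=(0,0,255))
    if C is not None:
        D(-.042,.042,-.03,.03,.05,C,col=(255,255,0));D(-.061,.061,-.049,.049,.01,C,col=(255,255,0))
E
cat > ov.py <<'E'
from h import *
c=get_calibration("top");im=cv2.imread("pics/top0.png")
H=pose(.5433,-.1901,np.radians(86));S=pose(.3432,-.3846,np.radians(76.7));C=pose(.5135,-.4649,np.radians(11))
o=[(220,170),(320,300),(380,185)];out=[]
for q in o:
    a=cv2.resize(im[q[1]:q[1]+85,q[0]:q[0]+100],None,fx=4,fy=4,interpolation=cv2.INTER_CUBIC)
    overlay(a,c,H,S,C,4,np.array(q)-.375);out.append(a)
out.append(0*out[0])
cv2.imwrite("pics/ov0.png",np.vstack([np.hstack(out[:2]),np.hstack(out[2:])])[:600])
E
sed -i 's/0:600//' ov.py; python3 ov.py; python3 -c "
import cv2;a=cv2.imread('pics/ov0.png');cv2.imwrite('pics/ov0.png',cv2.resize(a,(706,600)))"
```

```text
(no output)
```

View pics/ov0.png

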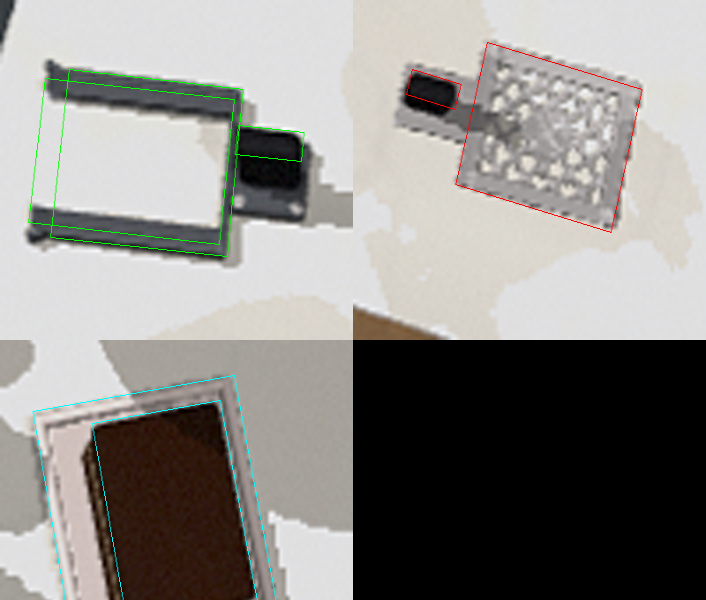

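The top view shows the holder's mouth pointing to world +y (px 235,208), its grip at (295,210), the tab at (343,323) and the cake at (428,228). The overlay on these pose estimates fits to about 1 px. Next I move above the tab.

Call:
move_arm --rows '[[[-0.0784, 0.0857, 0.1886], [0, 0, 0]], [[-0.0784, 0.0857, 0.1886], [0, 0, 0]], [[-0.0784, 0.0857, 0.1886], [0, 0, 0]], [[-0.0784, 0.0857, 0.1886], [0, 0, 0]], [[-0.0784, 0.0857, 0.1886], [0, 0, 0]], [[-0.0784, 0.0857, 0.1886], [0, 0, 0]], [[-0.0784, 0.0857, 0.1886], [0, 0, 0]]]' --gripper 0

```text
t: 0.68
position: [0.3573, -0.3272, 0.1405]
tcp_rot: [[0.395, -0.0, 0.919], [-0.919, 0.0, 0.395], [-0.0, -1.0, -0.0]]
wrist_force: [1.0, -1.0, -0.2]
grip_width: 0.999
```

Call:
move_arm --rows '[[[0, 0, 0], [0, -0.033, 0]], [[0, 0, 0], [0, -0.033, 0]], [[0, 0, 0], [0, -0.033, 0]], [[0, 0, 0], [0, -0.033, 0]], [[0, 0, 0], [0, -0.033, 0]], [[0, 0, 0], [0, -0.033, 0]], [[0, 0, 0], [0, -0.033, 0]], [[0, 0, 0], [0, -0.033, 0]], [[0, 0, 0], [0, -0.033, 0]], [[0, 0, 0], [0, 0, 0]], [[0, 0, 0], [0, 0, 0]]]'

```text
t: 1.6
position: [0.3566, -0.3284, 0.1411]
tcp_rot: [[0.972, -0.0, 0.233], [-0.233, 0.0, 0.972], [-0.0, -1.0, 0.0]]
wrist_force: [1.0, -1.0, 0.4]
grip_width: 1.0
```

```bash
cat > go.py <<'E'
from h import *
import sys
# usage: x y z(TCP) yaw_of_tool_x_deg : prints delta in tool axes (shares)
def go(x,y,z,yaw):
    s=observe();R=s["tcp_rot"];d=np.array([x,y,z])-s["position"]
    a=np.degrees(np.arctan2(R[1,0],R[0,0]))
    print("t",round(s["t"],2),"pos",np.round(s["position"],4),"yaw",round(a,2),"tilt",np.round(R[2],4),"F",np.round(s["wrist_force"],2),"gw",round(float(s["grip_width"]),3),"j",np.round(s["joint_pos"],2))
    print("d mm",np.round(d*1000,1),"shares",np.round(R.T@d/.15,4),"turn y share",round(-((yaw-a+180)%360-180)/180,4))
if __name__=="__main__": go(*map(float,sys.argv[1:]))
E
python3 go.py .3565 -.3282 .027 -13.3
python3 - <<'E'
from h import *
im,d=get_image("wrist");c=get_calibration("wrist")
S=pose(.3432,-.3846,np.radians(76.7));im=im[...,::-1].copy();cv2.imwrite("pics/w1r.png",im);np.save("pics/w1.npy",d);np.save("pics/w1c.npy",c,allow_pickle=True)
overlay(im,c,None,S,None,1);cv2.imwrite("pics/w1.png",im)
E
```

```text
t 1.6 pos [ 0.3566 -0.3284  0.1411] yaw -13.47 tilt [-5.e-04 -1.e+00  3.e-04] F [ 0.96 -0.97  0.4 ] gw 1.0 j [-0.74  0.22 -0.28  1.07  0.    1.06]
d mm [-1.000e-01  2.000e-01 -1.141e+02] shares [-3.000e-04  7.606e-01  9.000e-04] turn y share -0.001
```

View pics/w1.png

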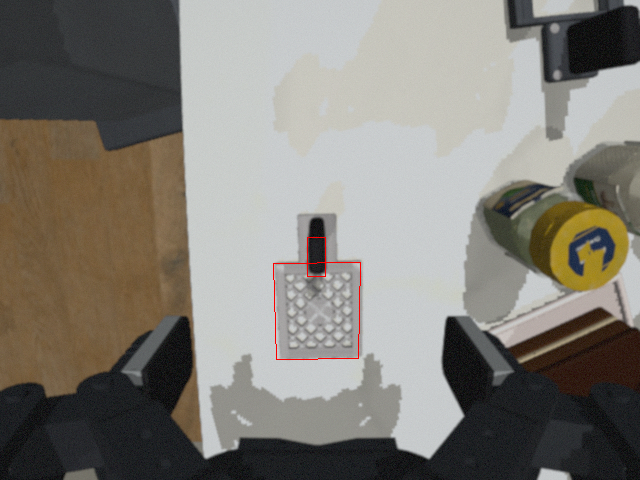

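Run:
```python
from h import *
d=np.load("pics/w1.npy");c=np.load("pics/w1c.npy",allow_pickle=True).item()
print(c["origin"],c["attitude"][:,2],c["K"][0,0],c["k1"]);W=cloud(d,c)
for v in range(216,282,6): print(v,np.round(W[v,317],4))
print(np.round(W[310,430],4),np.round(W[150,400],4))
m=(W[...,2]>.05)&(W[...,2]<.07);m[:,:280]=0;m[:,350:]=0;m[:200]=0;m[300:]=0
k=W[m];print(cv2.minAreaRect((k[:,:2]*1000).astype(np.float32)))
```

```text
[ 0.37272366 -0.26332896  0.28217181] [0.06366998 0.26303973 0.96268179] 426.8200048382521 -0.09559220454440993
216 [ 0.3596 -0.3174  0.0029]
222 [ 0.3595 -0.3177  0.0203]
228 [ 0.3594 -0.3181  0.0356]
234 [ 0.3594 -0.3181  0.0505]
240 [ 0.359  -0.32    0.0564]
246 [ 0.3583 -0.3229  0.0579]
252 [ 0.3576 -0.3259  0.0592]
258 [ 0.3567 -0.3293  0.0589]
264 [ 0.3559 -0.3328  0.0581]
270 [ 0.3552 -0.3356  0.06  ]
276 [ 0.3496 -0.359   0.0013]
[ 0.4231 -0.4052 -0.0025] [ 0.4225 -0.2881 -0.0021]
((356.8834533691406, -328.628173828125), (22.239961624145508, 9.977338790893555), 76.8844985961914)
```

Call:
move_arm --rows '[[[0, 0.127, 0], [0, 0, 0]], [[0, 0.127, 0], [0, 0, 0]], [[0, 0.127, 0], [0, 0, 0]], [[0, 0.127, 0], [0, 0, 0]], [[0, 0.127, 0], [0, 0, 0]], [[0, 0.127, 0], [0, 0, 0]], [[0, 0, 0], [0, 0, 0]], [[0, 0, 0], [0, 0, 0]]]'

```text
t: 2.32
position: [0.3561, -0.328, 0.0266]
tcp_rot: [[0.973, -0.002, 0.232], [-0.232, 0.002, 0.973], [-0.002, -1.0, 0.001]]
wrist_force: [-0.1, -0.2, -0.0]
grip_width: 1.001
```

Call:
move_arm --gripper 255 --rows '[[[0, 0, 0], [0, 0, 0]], [[0, 0, 0], [0, 0, 0]], [[0, 0, 0], [0, 0, 0]], [[0, 0, 0], [0, 0, 0]], [[0, 0, 0], [0, 0, 0]], [[0, 0, 0], [0, 0, 0]], [[0, 0, 0], [0, 0, 0]], [[0, 0, 0], [0, 0, 0]], [[0, 0, 0], [0, 0, 0]], [[0, 0, 0], [0, 0, 0]], [[0, 0, 0], [0, 0, 0]], [[0, 0, 0], [0, 0, 0]]]'

```text
t: 3.32
position: [0.3569, -0.3287, 0.0274]
tcp_rot: [[0.973, 0.001, 0.23], [-0.23, -0.0, 0.973], [0.001, -1.0, -0.0]]
wrist_force: [-0.7, 0.7, 6.4]
grip_width: 0.105
```

```bash
python3 go.py .54 -.19 .05 -4
```

```text
t 3.32 pos [ 0.3569 -0.3287  0.0274] yaw -13.29 tilt [ 6.e-04 -1.e+00 -3.e-04] F [-0.73  0.66  6.39] gw 0.105 j [-0.74  0.33 -0.45  0.78  0.    1.06]
d mm [183.1 138.7  22.6] shares [ 0.9755 -0.1502  1.1805] turn y share -0.0516
```

Call:
move_arm --rows '[[[0, -0.08, 0], [0, 0, 0]], [[0, -0.16, 0], [0, 0, 0]], [[0, -0.16, 0], [0, 0, 0]], [[0, -0.16, 0], [0, 0, 0]], [[0, -0.11, 0], [0, 0, 0]], [[0, 0, 0], [0, 0, 0]], [[0, 0, 0], [0, 0, 0]]]'

```text
t: 3.9
position: [0.357, -0.3288, 0.128]
tcp_rot: [[0.973, 0.001, 0.23], [-0.23, -0.001, 0.973], [0.001, -1.0, -0.001]]
wrist_force: [0.3, 1.1, -1.1]
grip_width: 0.108
```

```bash
python3 go.py .5548 -.0255 .127 -4
```

```text
t 3.9 pos [ 0.357  -0.3288  0.128 ] yaw -13.29 tilt [ 1.4e-03 -1.0e+00 -7.0e-04] F [ 0.26  1.13 -1.15] gw 0.108 j [-0.74  0.23 -0.3   1.04  0.    1.06]
d mm [197.8 303.3  -1. ] shares [0.8183 0.0059 2.2712] turn y share -0.0516
```

Call:
move_arm --rows '[[[0.04, 0, 0.1], [0, 0, 0]], [[0.0707, 0, 0.1974], [0, 0, 0]], [[0.0707, 0, 0.1974], [0, 0, 0]], [[0.0707, 0, 0.1974], [0, 0, 0]], [[0.0707, 0, 0.1974], [0, 0, 0]], [[0.0707, 0, 0.1974], [0, 0, 0]], [[0.0707, 0, 0.1974], [0, 0, 0]], [[0.0707, 0, 0.1974], [0, 0, 0]], [[0.0707, 0, 0.1974], [0, 0, 0]], [[0.0707, 0, 0.1974], [0, 0, 0]], [[0.0707, 0, 0.1974], [0, 0, 0]], [[0.0707, 0, 0.1974], [0, 0, 0]]]'

```text
t: 4.9
position: [0.5541, -0.0235, 0.1258]
tcp_rot: [[0.973, -0.003, 0.23], [-0.23, 0.0, 0.973], [-0.003, -1.0, -0.0]]
wrist_force: [1.0, -1.2, -1.0]
grip_width: 0.104
```

Call:
move_arm --rows '[[[0, 0, 0], [0, -0.0172, 0]], [[0, 0, 0], [0, -0.0172, 0]], [[0, 0, 0], [0, -0.0172, 0]], [[0, 0.15, 0], [0, 0, 0]], [[0, 0.15, 0], [0, 0, 0]], [[0, 0, 0], [0, 0, 0]], [[0, 0, 0], [0, 0, 0]], [[0, 0, 0], [0, 0, 0]]]'

```text
t: 5.57
position: [0.5543, -0.0251, 0.0826]
tcp_rot: [[0.998, -0.001, 0.07], [-0.07, 0.0, 0.998], [-0.001, -1.0, 0.0]]
wrist_force: [0.7, -0.8, 0.7]
grip_width: 0.107
```

```bash
python3 go.py .5548 -.0255 .03 -4
python3 - <<'E'
from h import *
im,d=get_image("wrist");c=get_calibration("wrist");s=observe()
im=im[...,::-1].copy();cv2.imwrite("pics/w2.png",im);np.save("pics/w2.npy",d);np.save("pics/w2c.npy",c,allow_pickle=True)
print(c["origin"],s["position"])
im,d=get_image("top");cv2.imwrite("pics/t2.png",im[...,::-1]);np.save("pics/t2.npy",d)
E
```

```text
t 5.57 pos [ 0.5543 -0.0251  0.0826] yaw -4.01 tilt [-8.e-04 -1.e+00  0.e+00] F [ 0.72 -0.76  0.69] gw 0.107 j [-0.05  0.38 -0.21  0.98  0.    1.6 ]
d mm [  0.5  -0.4 -52.6] shares [ 0.004   0.3505 -0.0022] turn y share -0.0
[0.5595814  0.04168349 0.22415912] [ 0.55473618 -0.0252001   0.08312054]
```

View pics/w2.png

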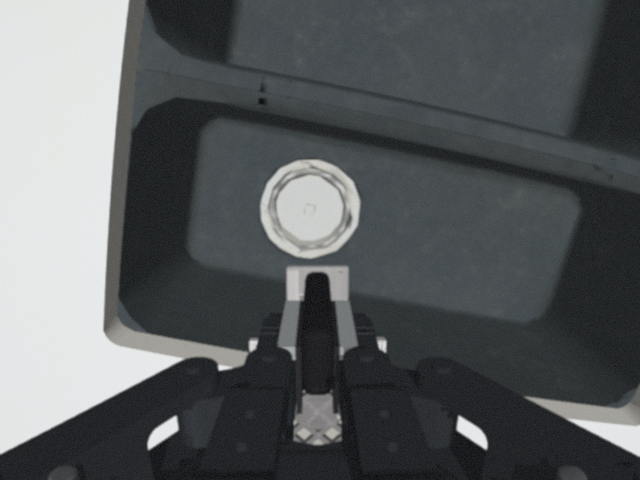

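```bash
cat > pl.py <<'E'
from h import *
import sys
def plate(d,c,x,y,a,z0,z1):
    W=cloud(d,c);R,t=pose(x,y,a);L=(W[...,:2]-t)@R;z=W[...,2]
    m=(abs(L[...,0])<.05)&(abs(L[...,1])<.045)&(z>z0)&(z<z1)
    k=np.c_[L[m]*1000,z[m]*1000]
    r=cv2.minAreaRect(k[:,:2].astype(np.float32))
    i=(abs(k[:,0]-r[0][0])<34)&(abs(k[:,1]-r[0][1])<28);q=k[i]
    f=np.linalg.lstsq(np.c_[q[:,:2],np.ones(len(q))],q[:,2],rcond=None)[0]
    print(len(k),"rect in guess frame",np.round(r,1) if 0 else r,"slopes x,y deg",np.degrees(f[:2]).round(2),"z at 0",f[2].round(2))
E
python3 - <<'E'
from pl import *
c=get_calibration("top");d=np.load("pics/t2.npy")
a=np.radians(86);t=np.array([.5543,-.0255])-.058*np.array([np.cos(a),np.sin(a)])
plate(d,c,*t,a,.03,.09)
H=pose(.5433,-.1901,a);S=pose(*t,a);im=cv2.imread("pics/t2.png")
o=(180,140);a=cv2.resize(im[o[1]:o[1]+120,o[0]:o[0]+160],None,fx=5,fy=5,interpolation=cv2.INTER_CUBIC)
overlay(a,c,H,None,None,5,np.array(o)-.4)
draw(a,box(-.037,.037,-.03,.03,.06,S),c,(0,0,255),5,np.array(o)-.4)
cv2.imwrite("pics/t2o.png",a)
E
```

```text
1453 rect in guess frame ((7.070343017578125, -0.3394927978515625), (85.18638610839844, 61.24081802368164), 0.4380634129047394) slopes x,y deg [ 0.26 -0.04] z at 0 59.21
```

View pics/t2o.png

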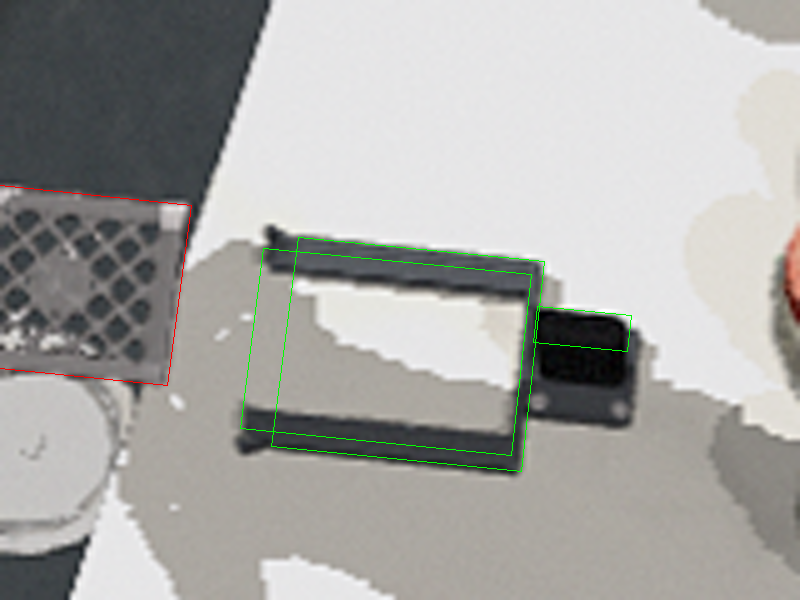

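Call:
move_arm --rows '[[[0, 0.1, 0], [0, 0, 0]], [[0, 0.1, 0], [0, 0, 0]], [[0, 0.1, 0], [0, 0, 0]], [[0, 0.041, 0], [0, 0, 0]], [[0, 0, 0], [0, 0, 0]], [[0, 0, 0], [0, 0, 0]], [[0, 0, 0], [0, 0, 0]]]'

```text
t: 6.25
position: [0.5551, -0.0252, 0.0325]
tcp_rot: [[0.998, 0.002, 0.07], [-0.07, 0.0, 0.998], [0.002, -1.0, 0.0]]
wrist_force: [-0.1, -0.6, -0.5]
grip_width: 0.107
```

```bash
python3 go.py .5477 -.1322 .0317 -4
```

```text
t 6.25 pos [ 0.5551 -0.0252  0.0325] yaw -4.0 tilt [ 1.5e-03 -1.0e+00  1.0e-04] F [-0.06 -0.57 -0.53] gw 0.107 j [-0.05  0.43 -0.28  0.86  0.    1.6 ]
d mm [  -7.4 -107.    -0.8] shares [ 5.000e-04  4.900e-03 -7.154e-01] turn y share -0.0
```

Call:
move_arm --rows '[[[-0.003, 0, -0.05], [0, 0, 0]], [[0, 0, -0.05], [0, 0, 0]], [[0, 0, -0.05], [0, 0, 0]], [[0, 0, -0.05], [0, 0, 0]], [[0, 0, -0.05], [0, 0, 0]], [[0, 0, -0.05], [0, 0, 0]], [[0, 0, -0.05], [0, 0, 0]], [[0, 0, -0.05], [0, 0, 0]], [[0, 0, -0.05], [0, 0, 0]], [[0, 0, 0], [0, 0, 0]], [[0, 0, 0], [0, 0, 0]]]'

```text
t: 7.17
position: [0.5492, -0.093, 0.0313]
tcp_rot: [[0.997, -0.0, 0.071], [-0.071, 0.0, 0.997], [-0.0, -1.0, 0.0]]
wrist_force: [1.2, -0.4, -1.3]
grip_width: 0.108
```

```bash
cat > tv.py <<'E'
from pl import *
n=sys.argv[1]; hx,hy,ha=map(float,sys.argv[2:5])
s=observe();im,d=get_image("top");c=get_calibration("top");im=im[...,::-1].copy();np.save(f"pics/{n}.npy",d)
a=np.arctan2(s["tcp_rot"][1,2],s["tcp_rot"][0,2]);t=s["position"][:2]-.058*np.array([np.cos(a),np.sin(a)])
H=pose(hx,hy,np.radians(ha));S=pose(*t,a);r=H[0].T@(t-H[1]);print("plate by TCP",t,np.degrees(a),"in holder est mm",r*1000, "z",s["position"][2]-.0274)
W=cloud(d,c);R,tt=H;L=(W[...,:2]-tt)@R
m=(abs(L[...,0]+.06)<.03)&(abs(L[...,1])<.03)&(W[...,2]>.05)&(W[...,2]<.075)
print("grip rect",cv2.minAreaRect((W[m][:,:2]*1000).astype(np.float32)))
o=(210,150);A=cv2.resize(im[o[1]:o[1]+110,o[0]:o[0]+130],None,fx=5,fy=5,interpolation=cv2.INTER_CUBIC)
overlay(A,c,H,None,None,5,np.array(o)-.4);draw(A,box(-.037,.037,-.03,.03,.008,S),c,(0,0,255),5,np.array(o)-.4)
cv2.imwrite(f"pics/{n}.png",A)
E
python3 tv.py t3 .5430 -.1901 86; python3 go.py .5475 -.1322 .0317 -4
```

```text
plate by TCP [ 0.54506024 -0.1508052 ] 85.94433030619724 in holder est mm [39.34279346  0.68584373] z 0.003910904653925108
grip rect ((538.5465698242188, -249.90859985351562), (29.597442626953125, 12.005792617797852), 85.01905822753906)
t 7.22 pos [ 0.5492 -0.0926  0.0313] yaw -4.03 tilt [-1.e-04 -1.e+00  1.e-04] F [ 1.02 -0.25 -0.58] gw 0.104 j [-0.17  0.43 -0.27  0.86  0.    1.47]
d mm [ -1.7 -39.6   0.4] shares [ 0.0073 -0.0025 -0.2642] turn y share -0.0002
```

View pics/t3.png

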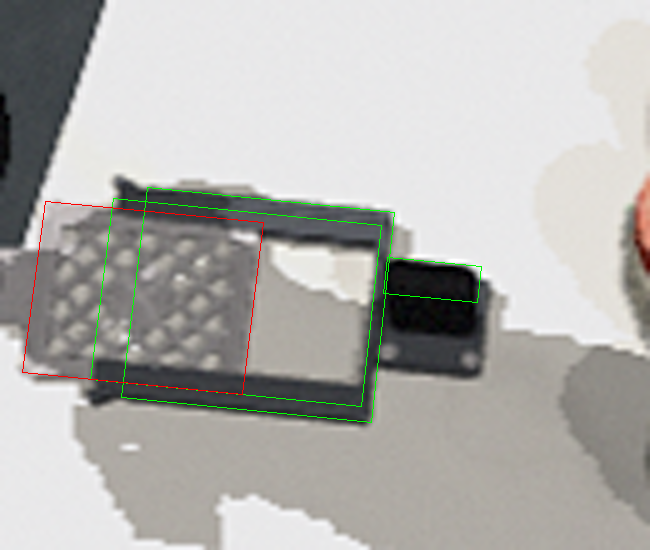

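Call:
move_arm --rows '[[[0, 0, -0.04], [0, 0, 0]], [[0, 0, -0.04], [0, 0, 0]], [[0, 0, -0.04], [0, 0, 0]], [[0, 0, -0.04], [0, 0, 0]], [[0, 0, -0.04], [0, 0, 0]], [[0, 0, -0.04], [0, 0, 0]], [[0, 0, -0.02], [0, 0, 0]], [[0, 0, -0.02], [0, 0, 0]], [[0, 0, 0], [0, 0, 0]], [[0, 0, 0], [0, 0, 0]]]'

```text
t: 8.05
position: [0.5462, -0.1345, 0.0313]
tcp_rot: [[0.998, -0.0, 0.07], [-0.07, 0.0, 0.998], [-0.0, -1.0, 0.0]]
wrist_force: [-0.3, -0.4, -0.3]
grip_width: 0.103
```

```bash
python3 tv.py t4 .5430 -.1901 86
```

```text
plate by TCP [ 0.54210168 -0.19230775] 85.9801196630785 in holder est mm [-2.26503443  0.74212434] z 0.0039266761248545265
grip rect ((538.5595092773438, -251.4788818359375), (29.26696014404297, 12.382017135620117), 88.9026870727539)
```

View pics/t4.png

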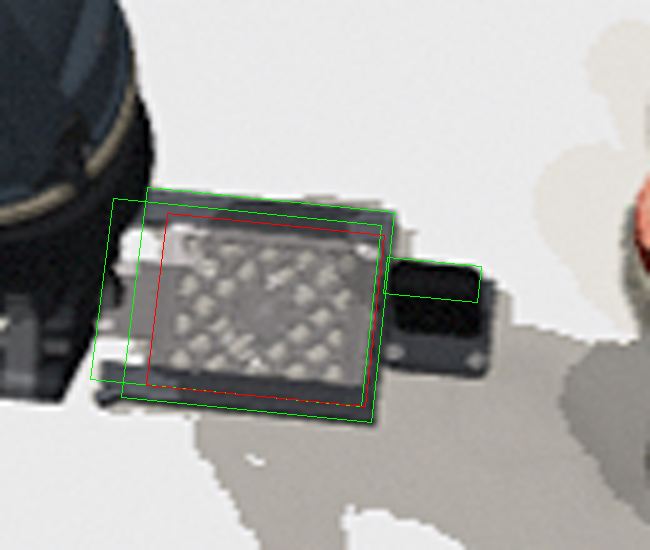

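Call:
move_arm --rows '[[[0, 0, 0], [0, 0, 0]], [[0, 0, 0], [0, 0, 0]], [[0, 0, 0], [0, 0, 0]], [[0, 0, 0], [0, 0, 0]], [[0, 0, 0], [0, 0, 0]], [[0, 0, 0], [0, 0, 0]], [[0, 0, 0], [0, 0, 0]], [[0, 0, 0], [0, 0, 0]], [[0, 0, 0], [0, 0, 0]]]' --gripper 0

```text
t: 8.85
position: [0.5463, -0.1343, 0.0313]
tcp_rot: [[0.998, -0.0, 0.07], [-0.07, 0.0, 0.998], [-0.0, -1.0, 0.0]]
wrist_force: [-0.1, 0.9, -0.1]
grip_width: 1.0
```

Call:
move_arm --rows '[[[0, -0.1, 0], [0, 0, 0]], [[0, -0.15, 0], [0, 0, 0]], [[0, -0.15, 0], [0, 0, 0]], [[0, -0.15, 0], [0, 0, 0]], [[0, -0.05, 0], [0, 0, 0]], [[0, 0, 0], [0, 0, 0]], [[0, 0, 0], [0, 0, 0]]]'

```text
t: 9.43
position: [0.5462, -0.1343, 0.121]
tcp_rot: [[0.998, 0.0, 0.07], [-0.07, 0.0, 0.998], [0.0, -1.0, 0.0]]
wrist_force: [0.6, 0.3, -0.5]
grip_width: 0.998
```

```bash
cat > chk.py <<'E'
from pl import *
n=sys.argv[1];cam=sys.argv[2]
im,d=get_image(cam);c=get_calibration(cam);W=cloud(d,c);np.save(f"pics/{n}.npy",d);cv2.imwrite(f"pics/{n}.png",im[...,::-1])
def top(nm,x,y,h,r=.035,ym=None):
    m=(np.hypot(W[...,0]-x,W[...,1]-y)<r)&(abs(W[...,2]-h)<.008)&(im.max(2)<80)
    if m.sum()>20:
        q=cv2.minAreaRect((W[m][:,:2]*1000).astype(np.float32));print(nm,m.sum(),np.round(q[0],1),np.round(q[1],1),round(q[2],1));return np.array(q[0])
    print(nm,"few",m.sum())
g=top("grip",.5385,-.2515,.066);t=top("tab",.546,-.1345,.063)
if g is not None and t is not None:
    v=t-g;print("grip-tab dist (home 118, stop 117)",np.hypot(*v),"angle",np.degrees(np.arctan2(v[1],v[0])))
E
python3 chk.py t5 top; python3 chk.py w5 wrist; python3 go.py .5385 -.2513 .11 -4
```

```text
grip 143 [ 538.7 -251.6] [29.3 12.1] 86.4
tab 73 [ 544.6 -135.4] [17.2 10.4] 84.5
grip-tab dist (home 118, stop 117) 116.3699981738816 angle 87.07553094110905
grip 93 [ 540.  -237.7] [ 3.  10.4] 87.6
tab 763 [ 546.  -133.7] [21.6  9. ] 85.8
grip-tab dist (home 118, stop 117) 104.13725281490926 angle 86.65878926875658
t 9.53 pos [ 0.5455 -0.1341  0.12  ] yaw -4.0 tilt [-2.e-03 -1.e+00  4.e-04] F [ 0.1  -0.42 -0.56] gw 1.001 j [-0.24  0.36 -0.13  1.08  0.    1.4 ]
d mm [  -7.  -117.2  -10. ] shares [ 0.008   0.0661 -0.7825] turn y share -0.0
```

Call:
move_arm --rows '[[[0.002, 0, -0.1], [0, 0, 0]], [[0.002, 0, -0.17], [0, 0, 0]], [[0.002, 0, -0.17], [0, 0, 0]], [[0, 0, -0.17], [0, 0, 0]], [[0, 0, -0.17], [0, 0, 0]], [[0, 0, 0], [0, 0, 0]], [[0, 0, 0], [0, 0, 0]]]'

```text
t: 10.12
position: [0.5381, -0.2519, 0.1197]
tcp_rot: [[0.997, -0.002, 0.072], [-0.072, 0.001, 0.997], [-0.002, -1.0, 0.001]]
wrist_force: [0.0, 0.0, 1.1]
grip_width: 0.993
```

```bash
python3 chk.py w6 wrist;  python3 go.py .5385 -.2514 .032 -4
```

```text
grip 1294 [ 540.  -250.2] [28.5 11.3] 85.7
tab 856 [ 546.2 -136.7] [16.2  9.3] 86.3
grip-tab dist (home 118, stop 117) 113.64528721467353 angle 86.90030273782864
t 10.17 pos [ 0.5382 -0.251   0.12  ] yaw -4.07 tilt [-0.0022 -1.      0.0012] F [0.07 0.   1.42] gw 1.0 j [-0.44  0.41 -0.05  1.11  0.    1.21]
d mm [  0.3  -0.4 -88. ] shares [ 0.0033  0.5864 -0.0031] turn y share -0.0004
```

Call:
move_arm --rows '[[[0.006, 0.1, 0], [0, 0, 0]], [[0, 0.14, 0], [0, 0, 0]], [[0, 0.14, 0], [0, 0, 0]], [[0, 0.14, 0], [0, 0, 0]], [[0, 0.067, 0], [0, 0, 0]], [[0, 0, 0], [0, 0, 0]], [[0, 0, 0], [0, 0, 0]]]'

```text
t: 10.75
position: [0.5398, -0.2503, 0.0332]
tcp_rot: [[0.998, -0.001, 0.069], [-0.069, 0.001, 0.998], [-0.001, -1.0, 0.001]]
wrist_force: [0.3, 0.2, 0.9]
grip_width: 1.004
```

Call:
move_arm --gripper 255 --rows '[[[0, 0, 0], [0, 0, 0]], [[0, 0, 0], [0, 0, 0]], [[0, 0, 0], [0, 0, 0]], [[0, 0, 0], [0, 0, 0]], [[0, 0, 0], [0, 0, 0]], [[0, 0, 0], [0, 0, 0]], [[0, 0, 0], [0, 0, 0]], [[0, 0, 0], [0, 0, 0]], [[0, 0, 0], [0, 0, 0]], [[0, 0, 0], [0, 0, 0]], [[0, 0, 0], [0, 0, 0]], [[0, 0, 0], [0, 0, 0]]]'

```text
t: 11.75
position: [0.5399, -0.2512, 0.0337]
tcp_rot: [[0.998, 0.0, 0.07], [-0.07, -0.0, 0.998], [0.0, -1.0, -0.0]]
wrist_force: [-1.1, 1.0, 6.6]
grip_width: 0.132
```

```bash
python3 go.py .539 -.2514 .06 -4; python3 chk.py w7 wrist;python3 chk.py t7 top
```

```text
t 11.75 pos [ 0.5399 -0.2512  0.0337] yaw -4.0 tilt [ 2.e-04 -1.e+00 -1.e-04] F [-1.11  0.98  6.6 ] gw 0.132 j [-0.44  0.48 -0.17  0.91 -0.    1.21]
d mm [-0.9 -0.2 26.3] shares [-0.0061 -0.1755 -0.0017] turn y share -0.0
grip 5026 [ 539.9 -246.3] [33.3 34.8] 42.0
tab few 0
grip few 0
tab few 0
```

Call:
move_arm --rows '[[[0, -0.03, 0], [0, 0, 0]], [[0, -0.07, 0], [0, 0, 0]], [[0, -0.1, 0], [0, 0, 0]], [[0, -0.12, 0], [0, 0, 0]], [[0, -0.12, 0], [0, 0, 0]], [[0, -0.12, 0], [0, 0, 0]], [[0, -0.12, 0], [0, 0, 0]], [[0, -0.1, 0], [0, 0, 0]], [[0, -0.07, 0], [0, 0, 0]], [[0, -0.03, 0], [0, 0, 0]], [[0, 0, 0], [0, 0, 0]], [[0, 0, 0], [0, 0, 0]]]'

```text
t: 12.85
position: [0.5397, -0.2511, 0.1648]
tcp_rot: [[0.998, -0.001, 0.07], [-0.07, 0.0, 0.998], [-0.001, -1.0, 0.0]]
wrist_force: [-0.6, -0.6, -3.6]
grip_width: 0.133
```

```bash
cat > tilt.py <<'E'
from pl import *
# measure holder+plate relative to the TCP; args: name camera
n,cam=sys.argv[1:3]
s=observe();c=get_calibration(cam);im,d=get_image(cam);np.save(f"pics/{n}.npy",d);cv2.imwrite(f"pics/{n}.png",im[...,::-1])
R=s["tcp_rot"];W=(cloud(d,c)-s["position"])
ex=R[:,2];ey=-R[:,0];ez=-R[:,1]   # holder axes nominal
L=np.stack([W@ex,W@ey,W@ez],-1)*1000; L[...,0]-=60; L[...,2]+=33.5 # ~holder frame, mm
L[d==0]=999
m=(abs(L[...,0])<30)&(abs(L[...,1])<26)&(abs(L[...,2]-7)<12)
q=L[m];f,*_=np.linalg.lstsq(np.c_[q[:,:2],np.ones(len(q))],q[:,2],rcond=None)
print("plate n",m.sum(),"slopes deg",np.degrees(f[:2]).round(2),"z0",f[2].round(2),"(home top 7)")
m=(abs(L[...,0]-58)<22)&(abs(L[...,1])<15)&(L[...,2]>55)&(L[...,2]<72)
if m.sum()>20: print("tab",m.sum(),cv2.minAreaRect(L[m][:,:2].astype(np.float32)))
m=(L[...,0]>-44)&(L[...,0]<60)&(abs(L[...,1])<50)&(abs(L[...,2]-10)<12)
if m.sum()>20: print("frame",m.sum(),cv2.minAreaRect(L[m][:,:2].astype(np.float32)))
E
python3 tilt.py w8 wrist; python3 tilt.py t8 top; python3 go.py .4545 -.4765 .165 -79
```

```text
plate n 13957 slopes deg [ 0.28 -0.06] z0 5.41 (home top 7)
frame 38531 ((5.0343170166015625, -0.6627311706542969), (98.2367935180664, 78.40226745605469), 0.7169190645217896)
plate n 202 slopes deg [-0.13  0.75] z0 6.7 (home top 7)
frame 585 ((-28.43407440185547, 14.060304641723633), (59.97506332397461, 39.47060012817383), 73.13838958740234)
t 12.95 pos [ 0.5394 -0.2509  0.1642] yaw -4.0 tilt [-1.7e-03 -1.0e+00  7.0e-04] F [ 0.75  0.01 -3.56] gw 0.128 j [-0.44  0.39  0.03  1.21  0.    1.21]
d mm [ -84.9 -225.6    0.8] shares [-0.4595 -0.0054 -1.5397] turn y share 0.4167
```

View pics/w8.png

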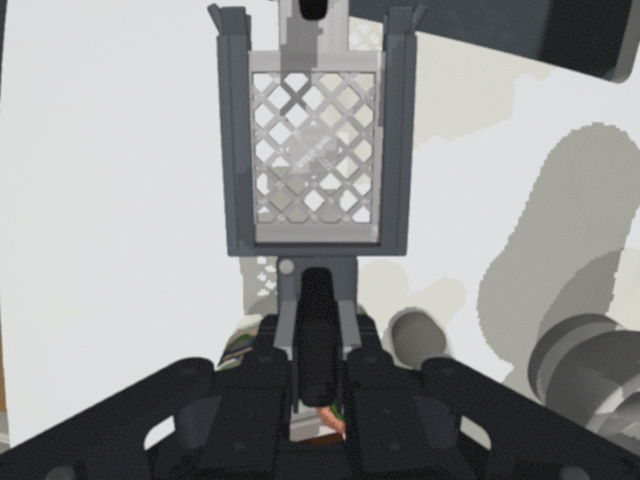

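Call:
move_arm --rows '[[[-0.012, 0, -0.04], [0, 0, 0]], [[-0.024, 0, -0.08], [0, 0, 0]], [[-0.036, 0, -0.12], [0, 0, 0]], [[-0.048, 0, -0.16], [0, 0, 0]], [[-0.048, 0, -0.16], [0, 0, 0]], [[-0.048, 0, -0.16], [0, 0, 0]], [[-0.048, 0, -0.16], [0, 0, 0]], [[-0.048, 0, -0.16], [0, 0, 0]], [[-0.048, 0, -0.16], [0, 0, 0]], [[-0.048, 0, -0.16], [0, 0, 0]], [[-0.036, 0, -0.12], [0, 0, 0]], [[-0.018, 0, -0.06], [0, 0, 0]]]'

```text
t: 13.95
position: [0.4526, -0.4798, 0.1646]
tcp_rot: [[0.997, -0.001, 0.072], [-0.072, -0.0, 0.997], [-0.001, -1.0, -0.0]]
wrist_force: [-0.7, -0.0, -3.0]
grip_width: 0.13
```

Call:
move_arm --rows '[[[0, 0, 0], [0, 0.01, 0]], [[0, 0, 0], [0, 0.02, 0]], [[0, 0, 0], [0, 0.03, 0]], [[0, 0, 0], [0, 0.03, 0]], [[0, 0, 0], [0, 0.03, 0]], [[0, 0, 0], [0, 0.03, 0]], [[0, 0, 0], [0, 0.03, 0]], [[0, 0, 0], [0, 0.03, 0]], [[0, 0, 0], [0, 0.03, 0]], [[0, 0, 0], [0, 0.03, 0]], [[0, 0, 0], [0, 0.03, 0]], [[0, 0, 0], [0, 0.03, 0]]]'

```text
t: 14.95
position: [0.4542, -0.4768, 0.1649]
tcp_rot: [[0.444, -0.001, 0.896], [-0.896, 0.001, 0.444], [-0.001, -1.0, -0.0]]
wrist_force: [1.1, 0.4, -2.9]
grip_width: 0.128
```

Call:
move_arm --rows '[[[0, 0, 0], [0, 0.03, 0]], [[0, 0, 0], [0, 0.03, 0]], [[0, 0, 0], [0, 0.02, 0]], [[0, 0, 0], [0, 0.007, 0]], [[0, 0, 0], [0, 0, 0]], [[0, 0, 0], [0, 0, 0]]]'

```text
t: 15.45
position: [0.4544, -0.4768, 0.1651]
tcp_rot: [[0.192, -0.0, 0.981], [-0.981, 0.0, 0.192], [-0.0, -1.0, -0.0]]
wrist_force: [0.6, 0.2, -2.5]
grip_width: 0.134
```

```bash
python3 tilt.py w9 wrist; python3 tilt.py t9 top; python3 go.py .4546 -.4764 .0945 -79
python3 - <<'E'
from h import *
c=get_calibration("top");d=np.load("pics/t9.npy");a=cv2.imread("pics/w9.png");b=cv2.imread("pics/t9.png")[140:320,300:500]
cv2.imwrite("pics/m9.png",np.hstack([cv2.resize(a,(400,300)),cv2.resize(b,(400,360))[:300]]))
E
```

```text
plate n 13726 slopes deg [0.21 2.1 ] z0 5.41 (home top 7)
frame 38834 ((5.705028533935547, -1.4205055236816406), (78.6048355102539, 99.43043518066406), 89.85934448242188)
plate n 0 slopes deg [0. 0.] z0 0.0 (home top 7)
t 15.55 pos [ 0.4546 -0.4768  0.1652] yaw -78.97 tilt [-3.e-04 -1.e+00 -1.e-04] F [-0.24 -0.21 -2.7 ] gw 0.131 j [-0.81  0.49  0.21  1.28  0.    2.14]
d mm [  0.    0.4 -70.7] shares [-0.0023  0.4713  0.0007] turn y share 0.0001
```

View pics/m9.png

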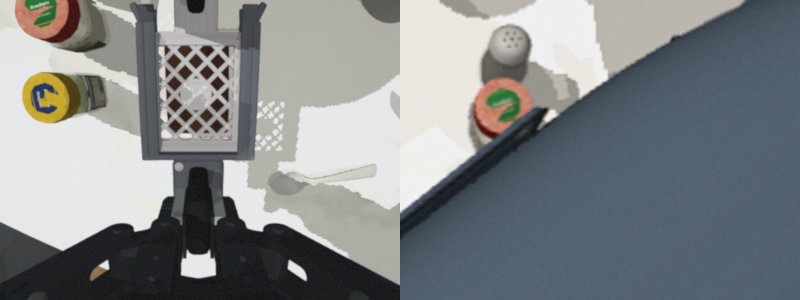

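```bash
cat > rails.py <<'E'
from pl import *
n,cam=sys.argv[1:3]
s=observe();c=get_calibration(cam);im,d=get_image(cam);np.save(f"pics/{n}.npy",d);cv2.imwrite(f"pics/{n}.png",im[...,::-1])
R=s["tcp_rot"];W0=cloud(d,c);W=W0-s["position"]
L=np.stack([W@R[:,2],-W@R[:,0],-W@R[:,1]],-1)*1000; L[...,0]-=60; L[...,2]+=33.7; L[d==0]=999
m=(abs(L[...,0])<40)&(abs(abs(L[...,1])-34)<2)&(abs(L[...,2]-11)<6);q=L[m]
for _ in range(4):
    f=np.linalg.lstsq(np.c_[q[:,:2],np.ones(len(q))],q[:,2],rcond=None)[0]
    e=q[:,2]-np.c_[q[:,:2],np.ones(len(q))]@f;q=q[abs(e)<2.5]
print("rails",len(q),"slopes deg",np.degrees(f[:2]).round(2),"z0",f[2].round(2),"(11.5 nominal)")
print(" tops L/R median z",[np.median(q[q[:,1]*k>0][:,2]).round(2) for k in(1,-1)],"n",[int((q[:,1]*k>0).sum()) for k in (1,-1)])
# cake top
z=W0[...,2];m=(np.hypot(W0[...,0]-.5135,W0[...,1]+.4649)<.06)&(abs(z-.05)<.005)&(im.max(2)<90)
if m.sum()>50:
    r=cv2.minAreaRect((W0[m][:,:2]*1000).astype(np.float32));print("cake",m.sum(),r,"z",np.median(z[m]))
E
python3 rails.py w10 wrist; python3 rails.py s10 scene
```

```text
rails 3806 slopes deg [0.19 0.09] z0 10.2 (11.5 nominal)
 tops L/R median z [np.float64(10.25), np.float64(10.15)] n [1587, 2219]
cake 4479 ((513.067138671875, -465.9728698730469), (80.59225463867188, 58.67434310913086), 11.670541763305664) z 0.04840805497586409
rails 123 slopes deg [0.18 0.52] z0 10.03 (11.5 nominal)
 tops L/R median z [np.float64(10.17), np.float64(10.09)] n [15, 108]
cake 1258 ((512.6477661132812, -464.9926452636719), (84.33148956298828, 59.033206939697266), 12.255313873291016) z 0.04837330303131776
```

View pics/s10.png

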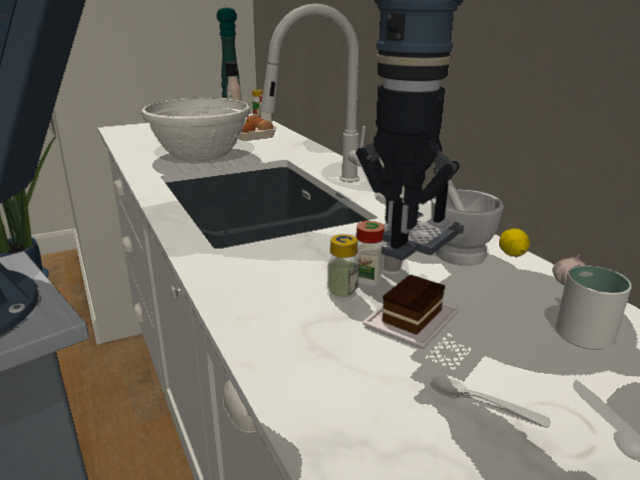

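Call:
move_arm --rows '[[[0, 0.02, 0], [0, 0, 0]], [[0, 0.04, 0], [0, 0, 0]], [[0, 0.06, 0], [0, 0, 0]], [[0, 0.07, 0], [0, 0, 0]], [[0, 0.07, 0], [0, 0, 0]], [[0, 0.07, 0], [0, 0, 0]], [[0, 0.06, 0], [0, 0, 0]], [[0, 0.04, 0], [0, 0, 0]], [[0, 0.025, 0], [0, 0, 0]], [[0, 0.011, 0], [0, 0, 0]], [[0, 0, 0], [0, 0, 0]], [[0, 0, 0], [0, 0, 0]]]'

```text
t: 16.65
position: [0.4549, -0.477, 0.0958]
tcp_rot: [[0.19, 0.0, 0.982], [-0.982, -0.0, 0.19], [0.0, -1.0, 0.0]]
wrist_force: [-0.1, -0.2, -3.3]
grip_width: 0.131
```

```bash
python3 rails.py w11 wrist; python3 tilt.py w11b wrist; python3 rails.py s11 scene; python3 go.py .4545 -.4765 .0945 -79
python3 - <<'E'
import cv2,numpy as np
a=cv2.imread("pics/w11.png")[0:280,190:450];b=cv2.imread("pics/s11.png")[190:350,320:500]
cv2.imwrite("pics/m11.png",np.hstack([cv2.resize(a,(371,400)),cv2.resize(b,(429,381),interpolation=2)[:400] if 0 else cv2.resize(b,(429,400),interpolation=2)]))
E
```

```text
rails 3820 slopes deg [0.23 0.07] z0 10.21 (11.5 nominal)
 tops L/R median z [np.float64(10.25), np.float64(10.18)] n [1604, 2216]
cake 6439 ((518.641357421875, -465.632080078125), (73.8340835571289, 52.8729133605957), 11.212432861328125) z 0.0484161109370764
plate n 13715 slopes deg [0.18 2.09] z0 5.39 (home top 7)
frame 38863 ((5.705150604248047, -1.4578018188476562), (99.39682006835938, 78.78581237792969), 0.020087067037820816)
rails 110 slopes deg [0.24 0.6 ] z0 10.07 (11.5 nominal)
 tops L/R median z [np.float64(10.37), np.float64(9.98)] n [9, 101]
cake 238 ((513.1664428710938, -482.900634765625), (77.15507507324219, 52.463924407958984), 35.342044830322266) z 0.047610484943650305
t 16.8 pos [ 0.4549 -0.477   0.096 ] yaw -79.06 tilt [ 8.e-04 -1.e+00  5.e-04] F [-0.36  0.29 -3.06] gw 0.132 j [-0.81  0.53  0.09  1.13  0.    2.14]
d mm [-0.4  0.5 -1.5] shares [-0.0038  0.0098 -0.002 ] turn y share -0.0003
```

View pics/m11.png

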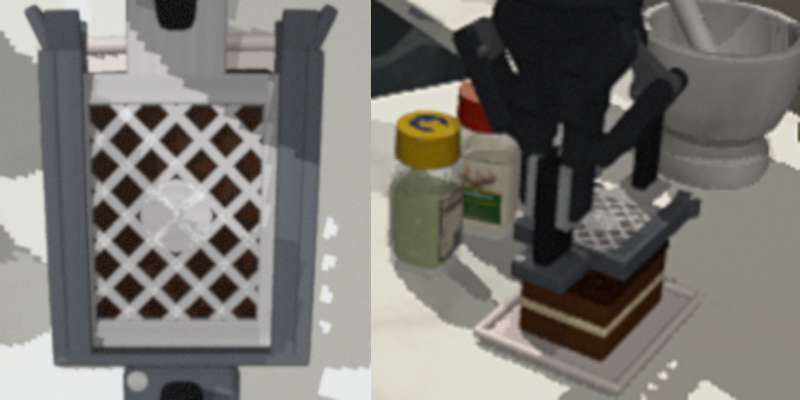

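Run:
```python
from h import *
s=observe();c=get_calibration("wrist");R=s["tcp_rot"]
for n in("w11","w11b"):
    W=cloud(np.load(f"pics/{n}.npy"),c)-s["position"]
    L=np.stack([W@R[:,2],-W@R[:,0],-W@R[:,1]],-1)*1000; L[...,0]-=60; L[...,2]+=33.7
    for y0 in(-31,-28,-25,-15,-3,10,20,23,26,29):
        m=(abs(L[...,0])<32)&(abs(L[...,1]-y0-1)<1)&(abs(L[...,2]-7)<12);print(y0+1,m.sum(),np.percentile(L[m][:,2],[10,50,90]).round(1),end=' | ')
    print()
    for x0 in range(-42,-30):
        m=(abs(L[...,0]-x0)<.5)&(abs(L[...,1])<20)&(abs(L[...,2]-7)<12);print(x0,np.median(L[m][:,2]).round(1),end=' ')
    print()
```

```text
-30 885 [ 9.3 10.1 11. ] | -27 1177 [ 5.3  9.7 10.8] | -24 895 [4.6 5.6 6.4] | -14 458 [4.3 5.3 6.2] | -2 666 [4.4 5.3 6.2] | 11 555 [4.3 5.3 6.1] | 21 434 [4.  5.3 6.4] | 24 1227 [ 5.1  9.3 10.9] | 27 889 [ 9.4 10.3 11.2] | 30 888 [ 9.4 10.2 11.1] | 
-42 8.9 -41 9.7 -40 10.2 -39 10.2 -38 9.7 -37 6.4 -36 5.5 -35 5.5 -34 5.7 -33 5.6 -32 5.6 -31 5.8 
-30 891 [ 9.3 10.1 10.9] | -27 1180 [ 5.3  9.6 10.8] | -24 888 [4.6 5.5 6.3] | -14 454 [4.3 5.3 6.2] | -2 663 [4.4 5.3 6.2] | 11 543 [4.4 5.3 6.1] | 21 443 [4.1 5.2 6.1] | 24 1214 [ 5.1  9.4 10.7] | 27 890 [ 9.4 10.3 11.1] | 30 886 [ 9.4 10.3 11.1] | 
-42 8.8 -41 9.8 -40 10.1 -39 10.2 -38 9.7 -37 6.4 -36 5.5 -35 5.5 -34 5.8 -33 5.5 -32 5.7 -31 5.9
```

```bash
python3 -c "
from bench import *;print(close_job());s=observe();print(s['t'],s['position'],s['wrist_force'])"
```

```text
the job is handed in; nothing more can be done
None
the job is handed in; nothing more can be done
```

The stencil plate is home in the holder. The holder is held by its grip over the cake, and I handed the job in at about 17 s. The hand-in gave no verdict, so these results rest on my own checks.

**How it went:** I gripped the plate by its tab, slid it in from the mouth until the holder itself shifted about 1.5 mm, then let go. I took the holder by its grip, lifted it over the jars with roughly 3 cm to spare, turned it 75° and lowered it over the cake.

**Last checks:**

| Check | Measured | Limit |
|---|---|---|
| Underside above the icing | about 11–12 mm | 3–18 mm |
| Tilt from the rails (wrist camera) | under 0.3° | 4.6° |
| Centre offset from the cake | about 1 mm | 8 mm |
| Angle to the cake's long axis | under 1.5° | 5.7° |
| Plate front edge to end stop | within about 1 mm | 4 mm from home |

The plate lies flat in the slot, and the last picture shows a clear gap above the icing. I did not re-measure the jars and shaker after the carry, but the pictures show them upright.

**Checks that disagreed:**
- **Plate slope:** one fit gave a false 2° sideways slope on the plate because it picked up the rail lips. A strip-by-strip check showed the plate flat.
- **Scene camera:** it gave a 0.6° sideways tilt, but from only about 110 points, mostly on one rail.
- **Depth readings:** they were about 1.5 mm low on both the holder and the cake, so the gap between them is not affected.
- **Last cake positions:** at the final pose the cake is partly hidden by the holder, so those readings are unreliable. I used the centring from just before lowering, in the wrist view.

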